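# Press a splined sprocket home for its circlip

### The job

The planer's table-lift drive is being put back together on the bench. Take the splined sprocket that carries the small trigger lug, fit it on the drive's upright splined shaft, lug side up and with the lug facing the brass pickup, turning it until the splines mesh, and slide it down and press it fully home against the spring. Finish while still gripping it and pressing it fully down, so that the circlip can be fitted; leave the other loose things on the bench where they are.

Things in the scene. Friction and masses are not known exactly. Their poses are not given: they have to be found in the camera images.
- sprocket: 16-tooth steel chain sprocket, lying hub up. Disc 70 mm over the teeth, 8 mm thick; bright hub 46 mm in diameter reaching 44 mm above the underside, with two upright flats to grip (40 mm apart, 22 mm wide, full hub height) facing its own +y and -y; trigger lug at its own -x. About 0.4 kg. Origin: centre of the underside, z up the bore.
- hub_top (a point): Centre of the hub's top, 44 mm above the sprocket's underside. The bore goes right through with six grooves every 60 degrees, one of them towards the lug: 26.6 mm between lands, 34 mm across groove bottoms, grooves 8.6 mm wide. It goes on the shaft in six turns; only with the sprocket's x axis along the drive unit's x axis, same direction, does the lug face the pickup.
- trigger_lug (a point): Outer face of the trigger lug: a small steel block 8 mm radially, 10 mm wide, standing 7 mm above the disc (its top is 15 mm above the sprocket's underside); the point is 31 mm from the sprocket's axis.
- drive_unit: Table-lift drive, fixed to the bench: grey gearbox with aluminium lid (top 46 mm above the bench) on a 190 x 112 mm steel base plate, motor lying on its own +x side, pickup on its own -x side, upright splined shaft that does not turn. Origin: on the shaft axis at bench height; z up.
- shaft_tip (a point): Centre of the shaft's tip, 113 mm above the bench. Six splines every 60 degrees, one of them towards the pickup: 6 mm wide, 24 mm root and 32 mm outer diameter, ending 103 mm above the bench. Above them a plain turned end, 24 mm in diameter, with the circlip groove; its last 5 mm taper to 18 mm.
- pickup_face (a point): Face of the pickup, a brass threaded barrel 12 mm in diameter lying level on an upright steel bracket (bracket top 84 mm above the bench), pointing at the shaft; the face is 40 mm from the shaft axis and 72 mm above the bench.
- thrust_cup (a joint): Spring-loaded aluminium cup, 51 mm in diameter, round the shaft's foot; the sprocket's underside rests on it. 0 = up (cup top 72 mm above the bench); 0.010 m = down at its stop (62 mm: sprocket fully home). Spring 7 N at the top, 14 N at the stop: the sprocket's weight alone does not move it, and it springs back when let go.
- idler: The other sprocket, not to be used: 18 teeth, 79 mm over the teeth, low round hub (18 mm high), plain round bore, no lug. Lies loose near the first; the two may be either way round. Origin: centre of the underside.
- screwdriver: Screwdriver with green handle, 192 mm long, 32 mm high, lying loose behind the sprockets along its own y; origin: middle of its underside.
- tape_measure: Grey tape measure, 36 x 72 x 62 mm, standing loose at the right end of the bench; origin: middle of its underside.
Not all that is in view belongs to the job. Leave any blue look-alike of the sprocket alone.

How it is judged:
By the outcome, as a careful person would: the job done as asked, in the order asked, and still so for the second after the job is handed in, while the arm keeps its last pose, push and grip.
It also fails if it takes over 43 s, if anything falls off the work surface, if the arm or the gripper's body presses on something with over 40 N, if the wrist force passes 120 N, or if a joint passes its speed limit or range.

### The arm

A 6-joint arm with a two-finger parallel gripper is mounted at the origin on a cart in front of the work surface, level with it; the furniture and walls round the work are solid. World frame = base frame: x ahead of the robot, y to its left, z up, the work surface at z = 0. Lengths are in m, angles in rad, forces in N, time in s.
With the tool pointing down it reaches from about 0.3 to 0.875 m from the base axis. Payload 6.4 kg.
Tool frame: the origin (TCP) lies midway between the tips of the shut fingers; the grasp point (between the pads) lies 19 mm behind it; z points along the fingers, y is the line along which they close (so a half turn about z gives the same grasp; the last joint's range is limited). The gripper opens to 85 mm and grips with 20 to 120 N. Pads are 22 mm wide; open, the fingers measure 114 mm over their backs; the gripper's body (76 mm by 85 mm) begins 54 mm behind the grasp point. The pads swing forward as they close: fully open they stand 13 mm farther back than shut.
Start: joints at [-1.364, 0.181, 1.607, -0, 1.354, -0.206], TCP at [0.231, -0.527, 0.231] pointing down, gripper open.
Joint ranges: [-2.99, 2.99], [-0.89, 2.07], [0.3, 2.58], [-1.14, 4.28], [0, 2.63], [-3.12, 3.12]. Speed limits (rad/s): [2.57, 2.57, 3.01, 3.14, 3.14, 3.14].

### API

Orientations are given as a 3x3 rotation matrix whose columns are the frame's x, y, z axes.
In Python, from cell import * gives the robot as it stands. The module is installed in compiled form; this text tells all that it offers.
- The arm moves only by the tool move_arm, never from a script. Its argument "increments" is a list of rows, each an object of numbers: "tx", "ty", "tz": the shift along the tool's x, y, z normalised to -1 to 1, where 1 is 0.04 m; "wx", "wy", "wz": the turn, a rotation vector about the tool's x, y, z normalised to -1 to 1, where 1 is 6 degrees; "claw": the opening, from 0 (shut) to 1 (fully open). In form: [{"tx": .., "ty": .., "tz": .., "wx": .., "wy": .., "wz": .., "claw": ..}, ...]. A call has 1 to 5 rows; each row shifts and turns the commanded pose from where the row before left it, along the tool's axes as they then stand; what a row does not reach is not made up. A row lasts 1/12 s, in which the tool goes at most 41.7 mm and 7.16 degrees, less where a joint would pass 70% of its speed; a pose out of reach is approached as far as the arm can. A call with a number of a shift or a turn outside -1 to 1 is refused whole. A call with a gripper value outside its range is refused whole. The fingers move at their own pace and stop on an object; the grip force is fixed at half the most. Time passes only in rows, so rows that do not move let the fingers close. It gives the time, the measured TCP pose, the force, the opening and the grip force at its end, in the units of the state.
- get_state(): the state, without advancing time (a new reading comes with each control period).
- grab_frame(name): name is "scene" or "top" or "wrist"; returns a dict with "pixels" (480x640x3 uint8, red, green, blue), "fx", "fy", "cx", "cy" (pixels), "k1" (the pictures are not rectified: a ray, as slopes to the right and down, at radius r is drawn at 1 + k1 r^2 times it, then the intrinsics apply), "rvec" (rotation vector, rad) and "tvec" (3), from world to camera coordinates, as OpenCV has them; the wrist camera has in their place "T_tool_cam" (4x4, takes a point from camera to tool coordinates, whose origin is the TCP and whose axes are the flange's). Camera axes: x right, y down, z forward; pixel columns grow to the right and rows downward; lengths in m; the calibration is good to about 2 mm. A picture is of the moment at which its call begins: read the wrist's pose just before it. There is no depth.
- finish_job(): hands the job in; it is judged then, once.
The state is a dict: "t": time; "joint_pos": joint angles; "joint_velocities": joint speeds; "joint_torque": joint torques, N m; "ee_pos": TCP position; "tcp_rot": TCP orientation; "wrist_force": force on the tool from outside, world axes, zero at the start; "wrist_torque": the same for the moment, N m; "opening": finger opening in m; "grasp_force": force on a finger pad.
Only numpy, scipy, OpenCV 4.12 (cv2) and the standard library are available. Lean on these libraries where they do the work, as an engineer would, in place of code of your own. Each camera call takes 0.05 s, during which the arm holds its last target. There are 200 camera calls.

## Working session

There is one attempt and no reset: what is moved stays moved. The work goes in short steps, Python scripts to look and compute and a tool call to move; the robot and the scene stay as the last step left them, time stands still between calls to the robot, and variables do not carry over. Pictures are saved under pics/ and viewed, at most 10 in all, crops included, and the job is handed in when it is done.

Besides the shell and the picture viewer there is one more tool, called after ">>>" by a JSON object that holds its "fn" and its "kwargs", one argument or row to a line. move_arm: Moves the arm, as the interface text tells. Scaled input: -1 to 1 covers 0.04 m each way for a shift and 6 degrees each way for a turn. Its arguments: {"type":"object","properties":{"increments":{"type":"array"}},"required":["increments"]}

```bash
mkdir -p pics
cat > h.py <<'E'
from cell import *
import numpy as np, cv2
def grab(n,name):
    s=get_state(); f=grab_frame(n); cv2.imwrite(f'pics/{name}.png',f['pixels'][:,:,::-1])
    if n=='wrist':
        T=np.eye(4);T[:3,:3]=s['tcp_rot'];T[:3,3]=s['ee_pos'];M=T@np.array(f['T_tool_cam'])
    else:
        R=cv2.Rodrigues(np.array(f['rvec'],float))[0];M=np.eye(4);M[:3,:3]=R.T;M[:3,3]=-R.T@np.array(f['tvec'],float).ravel()
    c=dict(M=M,k=[f[a] for a in('fx','fy','cx','cy','k1')]);np.savez(f'pics/{name}.npz',M=M,k=c['k']);return f['pixels'],c
def load(name):
    d=np.load(f'pics/{name}.npz');return cv2.imread(f'pics/{name}.png')[:,:,::-1],dict(M=d['M'],k=d['k'])
def ray(c,u,v):
    fx,fy,cx,cy,k1=c['k']
    p=cv2.undistortPoints(np.array([[[u,v]]],float),np.array([[fx,0,cx],[0,fy,cy],[0,0,1.]]),np.array([k1,0,0,0.]))[0,0]
    return c['M'][:3,3],c['M'][:3,:3]@np.array([p[0],p[1],1])
def onz(c,u,v,z):
    o,d=ray(c,u,v);return o+d*(z-o[2])/d[2]
def tri(*cuv):
    A=np.zeros((3,3));b=np.zeros(3);L=[]
    for c,u,v in cuv:
        o,d=ray(c,u,v);d=d/np.linalg.norm(d);P=np.eye(3)-np.outer(d,d);A+=P;b+=P@o;L.append((o,P))
    x=np.linalg.solve(A,b);return x,max(np.linalg.norm(P@(x-o)) for o,P in L)
def proj(c,p):
    fx,fy,cx,cy,k1=c['k'];q=c['M'][:3,:3].T@(np.array(p)-c['M'][:3,3]);x,y=q[0]/q[2],q[1]/q[2];g=1+k1*(x*x+y*y)
    return fx*x*g+cx,fy*y*g+cy
E
python3 - <<'E'
from h import *
for n in('scene','top','wrist'):
    p,c=grab(n,n+'0');print(n,c['k'],c['M'].round(3).tolist())
s=get_state();print(s['tcp_rot'],s['ee_pos'],s['wrist_force'],s['t'])
E
```

```text
scene [541.3339925856262, 541.3339925856262, 315.38946994308554, 239.30414074962346, -0.16606178548795397] [[-0.661, -0.357, 0.66, -0.232], [-0.75, 0.322, -0.578, 0.655], [-0.006, -0.877, -0.48, 0.635], [0.0, 0.0, 0.0, 1.0]]
top [463.1454777002776, 463.1454777002776, 318.50202368866564, 234.6841675123976, -0.06949695848556603] [[-0.008, -0.996, 0.087, 0.455], [-1.0, 0.008, -0.007, 0.011], [0.006, -0.087, -0.996, 1.14], [0.0, 0.0, 0.0, 1.0]]
wrist [331.17666252302666, 331.17666252302666, 323.37072372216517, 241.61573790822854, -0.031887126079608044] [[0.401, -0.882, -0.247, 0.293], [-0.916, -0.387, -0.107, -0.497], [-0.001, 0.269, -0.963, 0.374], [0.0, 0.0, 0.0, 1.0]]
[[ 9.16007449e-01  4.01161174e-01 -2.58346141e-04]
 [ 4.01161165e-01 -9.16006611e-01  1.26825109e-03]
 [ 2.72126321e-04 -1.26536588e-03 -9.99999162e-01]] [ 0.23059869 -0.52630788  0.23060967] [ 0.84161148  0.58253012 -0.37710775] 0.15
```

View pics/top0.png

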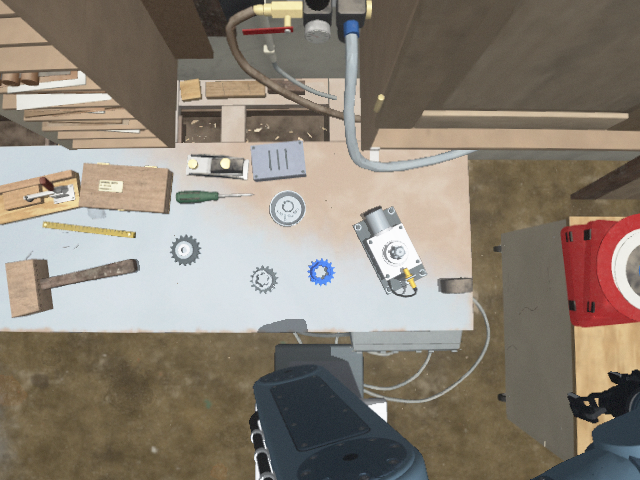

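View pics/scene0.png

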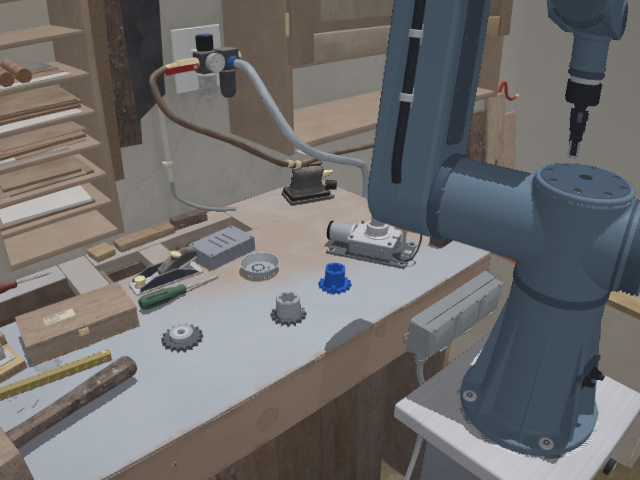

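The top view shows the idler at about (185,250), the grey hubbed sprocket at (264,279), the blue look-alike at (321,271), and the drive shaft at (397,252) with its pickup towards (410,280). In the scene view the sprocket hub top is near (288,297), and the shaft is by (377,225).

Run:
```python
from h import *
t,ct=load('top0');s,cs=load('scene0')
print('spr',onz(ct,264,279,.0).round(3),tri((ct,264,279.5),(cs,288,297)),'shaft',onz(ct,397,251,.113).round(3),'pick',onz(ct,409,278,.072).round(3))
a=cv2.resize(t[245:305,225:305],None,fx=5,fy=5,interpolation=cv2.INTER_CUBIC)
b=cv2.resize(t[205:305,345:435],None,fx=3,fy=3,interpolation=cv2.INTER_CUBIC)
d=cv2.resize(s[280:335,260:320],None,fx=5,fy=5,interpolation=cv2.INTER_CUBIC)
o=np.zeros((600,800,3),np.uint8);o[:300,:400]=a;o[:300,400:670]=b;o[300:575,:300]=d
e=cv2.resize(s[200:275,320:420],None,fx=4,fy=4,interpolation=cv2.INTER_CUBIC);o[300:600,400:800]=e
cv2.imwrite('pics/crop1.png',o[:,:,::-1])
```

```text
spr [0.447 0.137 0.   ] (array([0.44565346, 0.13273504, 0.04237821]), np.float64(3.4067204819047485e-06)) shaft [ 0.507 -0.171  0.113] pick [ 0.446 -0.205  0.072]
```

View pics/crop1.png

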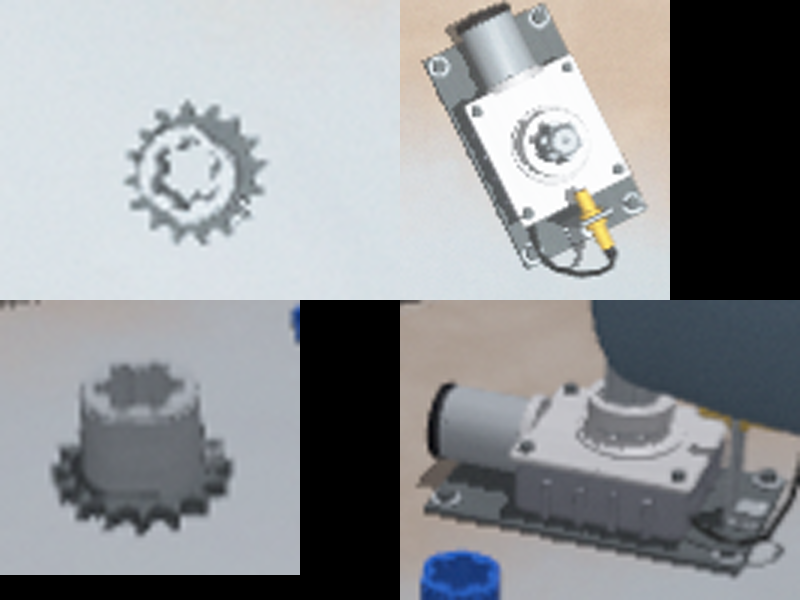

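The crops show the lug at crop (240,205), towards the lower right, so the sprocket x yaw is about 55°. The drive's pickup points to the lower right, so the drive x yaw is about 27°. I'll pass over the drive with the wrist camera on the way.

>>> {"fn": "move_arm", "kwargs": {
  "increments": [
    {"tx": 0.82,"ty": -0.45},
    {"tx": 0.82,"ty": -0.45},
    {"tx": 0.82,"ty": -0.45},
    {"tx": 0.82,"ty": -0.45},
    {"tx": 0.82,"ty": -0.45}
  ]
}}

```text
invalid input at $.increments[0]: expected keys tx, ty, tz, wx, wy, wz, claw
```

>>> {"fn": "move_arm", "kwargs": {
  "increments": [
    {"tx": 0.82,"ty": -0.45},
    {"tx": 0.82,"ty": -0.45},
    {"tx": 0.82,"ty": -0.45},
    {"tx": 0.82,"ty": -0.45},
    {}
  ]
}}

```text
invalid input at $.increments[0]: expected keys tx, ty, tz, wx, wy, wz, claw
```

```bash
python3 -c "
from h import *
grab('wrist','w1')"
```

>>> {"fn": "move_arm", "kwargs": {
  "increments": [
    {"tx": 0.82,"ty": -0.45},
    {"tx": 0.82,"ty": -0.45},
    {"tx": 0.82,"ty": -0.45},
    {}
  ]
}}

```text
invalid input at $.increments[0]: expected keys tx, ty, tz, wx, wy, wz, claw
```

```bash
python3 -c "
from h import *
grab('wrist','w2')
a,_=load('w1');b,_=load('w2')
print(get_state()['wrist_force'])
o=np.hstack([a[:,60:460],b[:,120:520]]);cv2.imwrite('pics/c2.png',o[:,:,::-1])"
```

```text
[-0.0552946   0.54717883  0.09436512]
```

View pics/c2.png

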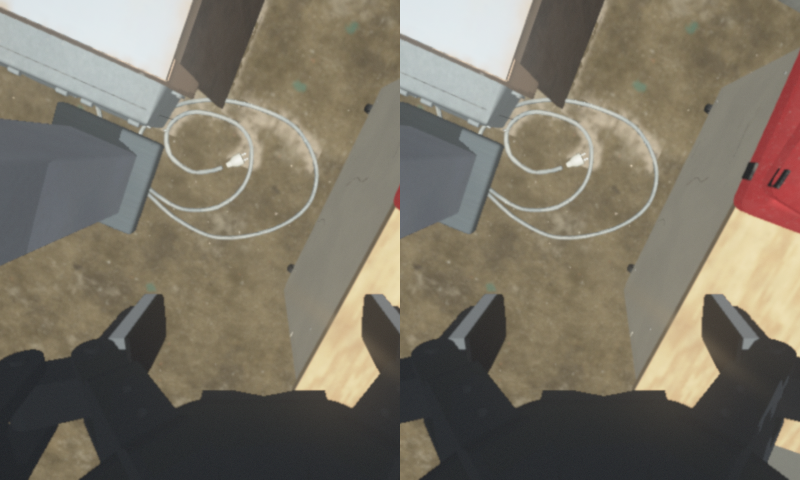

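The moves were refused because every key is needed, so nothing has moved. Both views still show the floor, with the finger pads near (150,320) and (720,320).

>>> {"fn": "move_arm", "kwargs": {
  "increments": [
    {"tx": 0.82,"ty": -0.45,"tz": 0,"wx": 0,"wy": 0,"wz": 0,"claw": 1},
    {"tx": 0.82,"ty": -0.45,"tz": 0,"wx": 0,"wy": 0,"wz": 0,"claw": 1},
    {"tx": 0.82,"ty": -0.45,"tz": 0,"wx": 0,"wy": 0,"wz": 0,"claw": 1},
    {"tx": 0.82,"ty": -0.45,"tz": 0,"wx": 0,"wy": 0,"wz": 0,"claw": 1},
    {"tx": 0.82,"ty": -0.45,"tz": 0,"wx": 0,"wy": 0,"wz": 0,"claw": 1}
  ]
}}

```text
t: 0.67
ee_pos: [0.3455, -0.377, 0.2312]
tcp_rot: [[0.916, 0.401, 0.0], [0.401, -0.916, 0.0], [0.0, -0.0, -1.0]]
wrist_force: [0.0, -0.6, -0.4]
opening: 0.0856
grasp_force: 0.0
```

>>> {"fn": "move_arm", "kwargs": {
  "increments": [
    {"tx": 0.82,"ty": -0.45,"tz": 0,"wx": 0,"wy": 0,"wz": 0,"claw": 1},
    {"tx": 0.82,"ty": -0.45,"tz": 0,"wx": 0,"wy": 0,"wz": 0,"claw": 1},
    {"tx": 0.82,"ty": -0.45,"tz": 0,"wx": 0,"wy": 0,"wz": 0,"claw": 1},
    {"tx": 0.82,"ty": -0.45,"tz": 0,"wx": 0,"wy": 0,"wz": 0,"claw": 1},
    {"tx": 0,"ty": 0,"tz": 0,"wx": 0,"wy": 0,"wz": 0,"claw": 1}
  ]
}}

```text
t: 1.08
ee_pos: [0.439, -0.2548, 0.2314]
tcp_rot: [[0.914, 0.406, 0.002], [0.406, -0.914, 0.002], [0.002, -0.001, -1.0]]
wrist_force: [0.0, 0.1, 0.0]
opening: 0.0854
grasp_force: 0.0
```

```bash
python3 -c "
from h import *
grab('wrist','w1');s=get_state();print(s['joint_velocities'].round(3) if hasattr(s['joint_velocities'],'round') else s['joint_velocities'])"
```

```text
[-0.069  0.005 -0.002 -0.029 -0.005 -0.036]
```

>>> {"fn": "move_arm", "kwargs": {
  "increments": [
    {"tx": 0.82,"ty": -0.45,"tz": 0,"wx": 0,"wy": 0,"wz": 0,"claw": 1},
    {"tx": 0.82,"ty": -0.45,"tz": 0,"wx": 0,"wy": 0,"wz": 0,"claw": 1},
    {"tx": 0.82,"ty": -0.45,"tz": 0,"wx": 0,"wy": 0,"wz": 0,"claw": 1},
    {"tx": 0,"ty": 0,"tz": 0,"wx": 0,"wy": 0,"wz": 0,"claw": 1}
  ]
}}

```text
t: 1.47
ee_pos: [0.5069, -0.1674, 0.2313]
tcp_rot: [[0.915, 0.404, 0.001], [0.404, -0.915, 0.002], [0.002, -0.001, -1.0]]
wrist_force: [-1.3, 0.6, -1.0]
opening: 0.0852
grasp_force: 0.0
```

```bash
python3 -c "
from h import *
grab('wrist','w2')
a,_=load('w1');b,_=load('w2')
o=np.hstack([a[:,120:520],b[:,120:520]]);cv2.imwrite('pics/c3.png',o[:,:,::-1])"
```

```text
(no output)
```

View pics/c3.png

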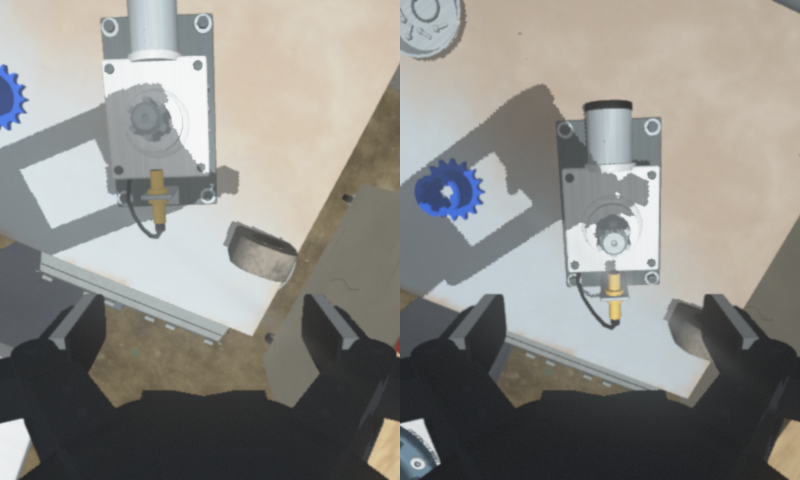

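The wrist views show the shaft tip at w1 (~265,116) and w2 (~333,242), and the brass pickup below it. I'm zooming in to refine this.

```bash
python3 -c "
from h import *
b,c=load('w2');a,ca=load('w1')
o=np.zeros((600,800,3),np.uint8)
o[:600,:400]=cv2.resize(b[100:310,270:410],(400,600),interpolation=cv2.INTER_CUBIC)
o[:300,400:]=cv2.resize(b[205:280,285:385],(400,300),interpolation=cv2.INTER_CUBIC)
o[300:,400:]=cv2.resize(a[80:155,225:325],(400,300),interpolation=cv2.INTER_CUBIC)
cv2.imwrite('pics/c4.png',o[:,:,::-1])
for n in('w1','w2','top0'):
    im,cc=load(n);h=cv2.cvtColor(im,cv2.COLOR_RGB2HSV)
    m=cv2.inRange(h,(15,130,90),(32,255,255))
    _,_,st,ce=cv2.connectedComponentsWithStats(m)
    for s,q in zip(st[1:],ce[1:]):
        if s[4]>40: print(n,s,q)
"
```

```text
(no output)
```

View pics/c4.png

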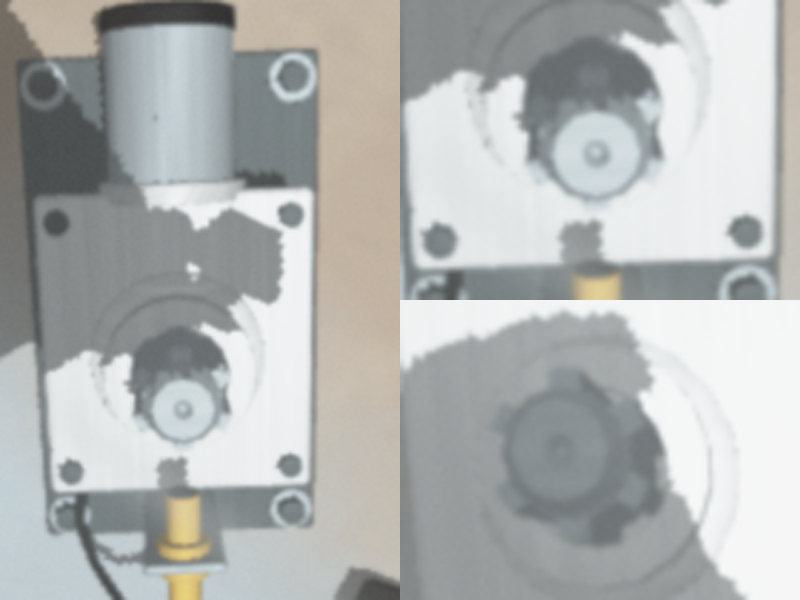

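The drive crop shows the tip's centre dot at w2 (333.9,242.9) and w1 (265.1,116.9). The base bolts are at w2 (284.7,129.4), (372.6,127.0), (371.9,277.8) and (294.5,280.3).

```bash
cat > drv.py <<'E'
from h import *
_,c=load('w2');_,a=load('w1');_,t=load('top0')
p,e=tri((c,333.9,242.9),(a,265.1,116.9));print('tip',p.round(4),'err',e.round(4),'onz',onz(c,333.9,242.9,.113).round(4),onz(a,265.1,116.9,.113).round(4))
B=[onz(c,u,v,.009) for u,v in((284.7,129.4),(372.6,127.0),(371.9,277.8),(294.5,280.3))]
an=lambda d:np.degrees(np.arctan2(d[1],d[0])).round(2)
print(np.array(B).round(4).tolist());print('centre',np.mean(B,0),'x-ang',an(B[1]-B[2]),an(B[0]-B[3]),'y-ang',an(B[0]-B[1]),an(B[3]-B[2]),[np.linalg.norm(B[i]-B[i-1]).round(4) for i in range(4)])
L=[onz(c,270+u/2.857,100+v/2.857,.046) for u,v in((56,222),(291,214),(290,465),(70,471))]
print('lid',an(L[1]-L[2]),an(L[0]-L[3]),an(L[0]-L[1]),an(L[3]-L[2]))
q=onz(c,270+184/2.857,100+492/2.857,.078);print('pick top',q.round(4),an(p-q),np.linalg.norm((p-q)[:2]))
print('toptip',proj(t,p))
s=get_state();R=np.array(s['tcp_rot']);print('to spr view',R.T@(np.array([.446,.133,.231])-s['ee_pos'])/.04)
E
python3 drv.py
```

```text
tip [ 0.5048 -0.1755  0.1137] err 0.0001 onz [ 0.5046 -0.1756  0.113 ] [ 0.5049 -0.1754  0.113 ]
[[0.5713, -0.0921, 0.009], [0.6109, -0.1756, 0.009], [0.4583, -0.2494, 0.009], [0.4183, -0.1668, 0.009]]
centre [ 0.51470599 -0.17096986  0.009     ] x-ang 25.8 26.03 y-ang 115.38 115.84 [np.float64(0.1703), np.float64(0.0925), np.float64(0.1695), np.float64(0.0918)]
lid 25.84 25.59 115.8 115.51
pick top [ 0.4697 -0.193   0.078 ] 26.58 0.0392263505749677
toptip (np.float64(399.1608401209047), np.float64(251.92415063585403))
to spr view [ 1.69719409e+00 -7.51677312e+00  5.86113759e-03]
```

The drive is settled: tip (0.5048,-0.1755), height 0.1137 against 0.113 given, and yaw about 25.8°. Next I'll look at the sprocket from close by.

>>> {"fn": "move_arm", "kwargs": {
  "increments": [
    {"tx": 0.21,"ty": -0.94,"tz": 0,"wx": 0,"wy": 0,"wz": 0,"claw": 1},
    {"tx": 0.21,"ty": -0.94,"tz": 0,"wx": 0,"wy": 0,"wz": 0,"claw": 1},
    {"tx": 0.21,"ty": -0.94,"tz": 0,"wx": 0,"wy": 0,"wz": 0,"claw": 1},
    {"tx": 0.21,"ty": -0.94,"tz": 0,"wx": 0,"wy": 0,"wz": 0,"claw": 1},
    {"tx": 0.21,"ty": -0.94,"tz": 0,"wx": 0,"wy": 0,"wz": 0,"claw": 1}
  ]
}}

```text
t: 1.93
ee_pos: [0.4668, 0.0177, 0.2312]
tcp_rot: [[0.917, 0.399, -0.0], [0.399, -0.917, -0.001], [-0.0, 0.001, -1.0]]
wrist_force: [0.9, 0.2, -0.7]
opening: 0.0853
grasp_force: 0.0
```

>>> {"fn": "move_arm", "kwargs": {
  "increments": [
    {"tx": 0.21,"ty": -0.94,"tz": 0,"wx": 0,"wy": 0,"wz": 0,"claw": 1},
    {"tx": 0.21,"ty": -0.94,"tz": 0,"wx": 0,"wy": 0,"wz": 0,"claw": 1},
    {"tx": 0.21,"ty": -0.94,"tz": 0,"wx": 0,"wy": 0,"wz": 0,"claw": 1},
    {"tx": 0,"ty": 0,"tz": 0,"wx": 0,"wy": 0,"wz": 0,"claw": 1},
    {"tx": 0,"ty": 0,"tz": 0,"wx": 0,"wy": 0,"wz": 0,"claw": 1}
  ]
}}

```text
t: 2.35
ee_pos: [0.4451, 0.1317, 0.2313]
tcp_rot: [[0.915, 0.404, 0.0], [0.404, -0.915, -0.001], [-0.0, 0.001, -1.0]]
wrist_force: [0.5, -0.6, -0.6]
opening: 0.0855
grasp_force: 0.0
```

```bash
python3 -c "
from h import *
grab('wrist','w3');s=get_state();print(s['ee_pos'],s['joint_pos'])"
```

```text
[0.44554268 0.13060555 0.231278  ] [ 2.93128572e-02 -7.41033717e-02  1.87422816e+00 -9.94417055e-04
  1.34138111e+00  1.18692506e+00]
```

>>> {"fn": "move_arm", "kwargs": {
  "increments": [
    {"tx": 0,"ty": 0,"tz": 0.4,"wx": 0,"wy": 0,"wz": -0.9,"claw": 1},
    {"tx": 0,"ty": 0,"tz": 0.4,"wx": 0,"wy": 0,"wz": -0.9,"claw": 1},
    {"tx": 0,"ty": 0,"tz": 0.4,"wx": 0,"wy": 0,"wz": -0.9,"claw": 1},
    {"tx": 0,"ty": 0,"tz": 0.4,"wx": 0,"wy": 0,"wz": -0.9,"claw": 1},
    {"tx": 0,"ty": 0,"tz": 0,"wx": 0,"wy": 0,"wz": -0.9,"claw": 1}
  ]
}}

```text
t: 2.82
ee_pos: [0.444, 0.1287, 0.164]
tcp_rot: [[0.633, 0.774, -0.005], [0.774, -0.633, -0.001], [-0.004, -0.004, -1.0]]
wrist_force: [-0.5, 0.7, -0.9]
opening: 0.0854
grasp_force: 0.0
```

>>> {"fn": "move_arm", "kwargs": {
  "increments": [
    {"tx": 0,"ty": 0,"tz": 0,"wx": 0,"wy": 0,"wz": 0,"claw": 1},
    {"tx": 0,"ty": 0,"tz": 0,"wx": 0,"wy": 0,"wz": 0,"claw": 1}
  ]
}}

```text
t: 2.98
ee_pos: [0.4461, 0.1296, 0.1673]
tcp_rot: [[0.638, 0.77, -0.0], [0.77, -0.638, -0.0], [-0.0, 0.0, -1.0]]
wrist_force: [-0.7, -0.8, 0.0]
opening: 0.0853
grasp_force: 0.0
```

```bash
python3 -c "
from h import *
b,c=grab('wrist','w4');a,ca=load('w3');s=get_state();print(s['ee_pos'],s['joint_pos'])
o=np.zeros((600,800,3),np.uint8)
out=[]
for k,(im,cc) in enumerate(((a,ca),(b,c))):
    u,v=map(int,proj(cc,(.446,.134,.03)));print(u-50,v-75)
    o[:,400*k:400*k+400]=cv2.resize(im[v-75:v+75,u-50:u+50],(400,600),interpolation=cv2.INTER_CUBIC)
cv2.imwrite('pics/c5.png',o[:,:,::-1])"
```

```text
[0.44634409 0.12996918 0.16771492] [ 2.73779146e-02  5.70206618e-04  1.93848892e+00 -3.29410153e-04
  1.20171985e+00  7.19721249e-01]
273 139
271 152
```

View pics/c5.png

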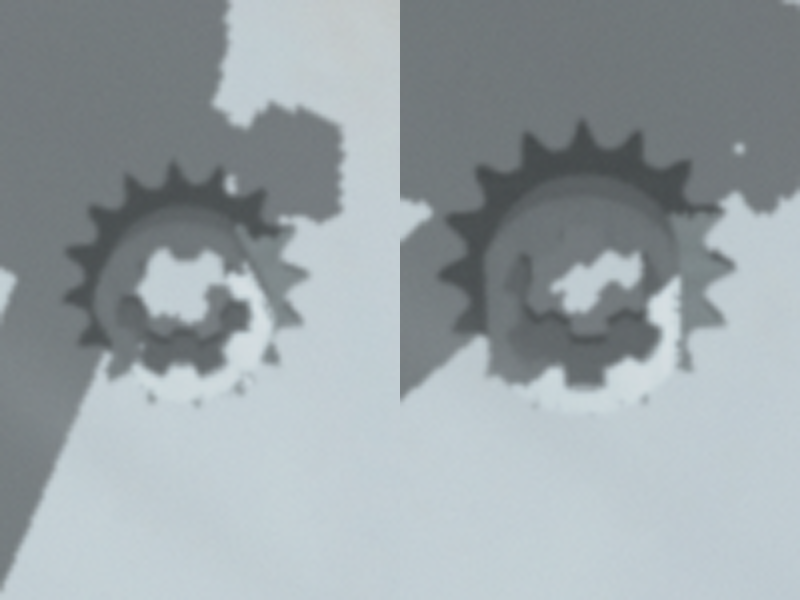

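In w4 (tool yaw 50.4°) the hub flats stand vertical at crop x 487 and 680, so the sprocket's x axis nearly equals the tool's x. The lug shows at bottom right in w3, crop (248,380). Now measuring the centre and the flat angle.

Run:
```python
from h import *
b,c=load('w4');_,a=load('w3');_,cs=load('scene0');_,ct=load('top0')
p,e=tri((c,316.5,228.4),(a,318.1,216.9));print(p.round(4),e.round(4),onz(c,316.5,228.4,.044).round(4),onz(a,318.1,216.9,.044).round(4))
print(tri((c,316.5,228.4),(cs,287.7,296)),proj(cs,[*onz(c,316.5,228.4,.044)[:2],.044]),proj(ct,[*onz(c,316.5,228.4,.044)[:2],.044]))
# flat widths
l=onz(c,271+87/4-.4,152+310/4,.044);r=onz(c,271+280/4-.4,152+310/4,.044);print('flat',np.linalg.norm(l-r),((l+r)/2).round(4))
u=onz(c,316.5,152+202/4,.044);d=onz(c,316.5,152+413/4,.044);print('dia',np.linalg.norm(u-d),((u+d)/2).round(4))
l=onz(a,273+185/4,139+222/4,.044);d=onz(a,273+185/4,139+403/4,.044);print('dia3',np.linalg.norm(l-d),((l+d)/2).round(4))
g=cv2.cvtColor(b,cv2.COLOR_RGB2GRAY).astype(int)
for v in range(208,252,4): print(v,'L',g[v,284:300],'R',g[v,334:348])
```

```text
[0.4448 0.1393 0.0459] 0.0001 [0.4446 0.139  0.044 ] [0.4443 0.1392 0.044 ]
(array([0.44389797, 0.13749322, 0.04693166]), np.float64(0.0022913874172549357)) (np.float64(285.7537070511712), np.float64(297.8049223069142)) (np.float64(261.25253605375025), np.float64(279.99093702883476))
flat 0.039969122708262875 [0.4439 0.1383 0.044 ]
dia 0.04490391903411481 [0.444  0.1384 0.044 ]
dia3 0.04682636249882397 [0.4442 0.1379 0.044 ]
208 L [ 83  79  80  79  78  78  78  79  79  78  79  86  96 104 108 112] R [107 106 101  98 107 121 130 130 132 130 132 132 132 137]
212 L [121 117 110  95  81  76  79  79  80  90 105 112 113 115 116 115] R [115 116 116 114 109 111 119 127 130 129 130 132 142 171]
216 L [116 111 100  88  81  78  80  87 104 112 115 116 117 116 116 112] R [114 116 117 118 116 117 121 128 132 132 131 131 128 127]
220 L [ 81  80  81  82  80  81  80  86 101 112 115 115 117 113 106 101] R [102 110 114 117 120 128 137 135 130 131 130 131 130 131]
224 L [119 112 103  90  83  81  82  85 100 113 114 114 113 107 104 101] R [111 128 161 200 212 209 195 152 131 130 129 131 138 160]
228 L [125 124 123 114  97  87  83  87  97 111 115 116 117 117 119 114] R [213 218 219 220 215 205 189 151 135 133 134 133 132 127]
232 L [117 101  92  92  89  89  89  90  98 113 118 118 118 120 117 115] R [186 205 215 219 216 211 199 155 135 133 133 133 135 134]
236 L [126 125 124 125 133 152 172 173 154 129 121 121 120 115 108 105] R [107 131 173 212 218 213 195 163 156 184 198 200 200 200]
240 L [156 180 192 197 197 197 197 197 184 156 130 125 125 124 121 117] R [178 205 216 219 216 204 176 152 142 165 193 200 203 202]
244 L [197 199 198 196 196 197 196 192 174 146 134 130 131 129 128 126] R [215 214 216 218 212 200 186 173 160 162 182 196 201 202]
248 L [199 200 198 198 199 198 199 197 198 197 199 195 193 184 174 184] R [211 207 204 201 200 201 200 200 200 200 201 200 201 201]
```

The sprocket hub top is at (0.4443,0.1386), height 0.046 against 0.044 given. The flats measure 40 mm and lie within about 1–2° of the tool. Going down to grasp.

>>> {"fn": "move_arm", "kwargs": {
  "increments": [
    {"tx": 0.13,"ty": -0.17,"tz": 0.6,"wx": 0,"wy": 0,"wz": 0,"claw": 1},
    {"tx": 0,"ty": 0,"tz": 0.8,"wx": 0,"wy": 0,"wz": 0,"claw": 1},
    {"tx": 0,"ty": 0,"tz": 0.6,"wx": 0,"wy": 0,"wz": 0,"claw": 1},
    {"tx": 0,"ty": 0,"tz": 0.2,"wx": 0,"wy": 0,"wz": 0,"claw": 1},
    {"tx": 0,"ty": 0,"tz": 0,"wx": 0,"wy": 0,"wz": 0,"claw": 1}
  ]
}}

```text
t: 3.45
ee_pos: [0.4423, 0.1393, 0.0779]
tcp_rot: [[0.636, 0.772, -0.004], [0.772, -0.636, -0.0], [-0.003, -0.003, -1.0]]
wrist_force: [-0.6, 0.8, 0.7]
opening: 0.085
grasp_force: 0.0
```

```bash
python3 -c "
from h import *
s=get_state();print(np.array(s['tcp_rot']).T@(np.array([.4443,.1386,.012])-s['ee_pos'])/.04,s['ee_pos'],s['wrist_force'])"
```

```text
[0.02306723 0.05379208 1.64637103] [0.44229474 0.1392745  0.07786247] [-0.56673046  0.82365564  0.66827388]
```

>>> {"fn": "move_arm", "kwargs": {
  "increments": [
    {"tx": 0,"ty": 0,"tz": 0.5,"wx": 0,"wy": 0,"wz": 0,"claw": 1},
    {"tx": 0,"ty": 0,"tz": 0.5,"wx": 0,"wy": 0,"wz": 0,"claw": 1},
    {"tx": 0,"ty": 0,"tz": 0.4,"wx": 0,"wy": 0,"wz": 0,"claw": 1},
    {"tx": 0,"ty": 0,"tz": 0.2,"wx": 0,"wy": 0,"wz": 0,"claw": 1},
    {"tx": 0,"ty": 0,"tz": 0,"wx": 0,"wy": 0,"wz": 0,"claw": 1}
  ]
}}

```text
t: 3.87
ee_pos: [0.4436, 0.1396, 0.0152]
tcp_rot: [[0.635, 0.773, -0.001], [0.773, -0.635, -0.0], [-0.001, -0.0, -1.0]]
wrist_force: [0.1, -0.5, 0.2]
opening: 0.0855
grasp_force: 0.0
```

>>> {"fn": "move_arm", "kwargs": {
  "increments": [
    {"tx": 0,"ty": 0,"tz": 0,"wx": 0,"wy": 0,"wz": 0,"claw": 1},
    {"tx": 0,"ty": 0,"tz": 0,"wx": 0,"wy": 0,"wz": 0,"claw": 1}
  ]
}}

```text
t: 4.03
ee_pos: [0.445, 0.1399, 0.0168]
tcp_rot: [[0.634, 0.773, 0.003], [0.773, -0.634, 0.0], [0.002, 0.002, -1.0]]
wrist_force: [0.1, -0.3, -1.2]
opening: 0.0852
grasp_force: 0.0
```

```bash
python3 -c "
from h import *
s=get_state();print(np.array(s['tcp_rot']).T@(np.array([.4443,.1386,.012])-s['ee_pos'])/.04,s['ee_pos'],s['wrist_force'])"
```

```text
[-0.03567903  0.00743606  0.11973941] [0.44496288 0.1398914  0.01679147] [ 0.1012144  -0.268694   -1.15226732]
```

>>> {"fn": "move_arm", "kwargs": {
  "increments": [
    {"tx": -0.03,"ty": 0,"tz": 0.1,"wx": 0,"wy": 0,"wz": 0,"claw": 1},
    {"tx": 0,"ty": 0,"tz": 0,"wx": 0,"wy": 0,"wz": 0,"claw": 0},
    {"tx": 0,"ty": 0,"tz": 0,"wx": 0,"wy": 0,"wz": 0,"claw": 0},
    {"tx": 0,"ty": 0,"tz": 0,"wx": 0,"wy": 0,"wz": 0,"claw": 0},
    {"tx": 0,"ty": 0,"tz": 0,"wx": 0,"wy": 0,"wz": 0,"claw": 0}
  ]
}}

```text
t: 4.45
ee_pos: [0.4434, 0.1388, 0.0118]
tcp_rot: [[0.634, 0.773, 0.001], [0.773, -0.634, -0.0], [0.001, 0.001, -1.0]]
wrist_force: [-11.3, -0.9, 42.5]
opening: 0.0395
grasp_force: 56.9
```

>>> {"fn": "move_arm", "kwargs": {
  "increments": [
    {"tx": 0,"ty": 0,"tz": 0,"wx": 0,"wy": 0,"wz": 0,"claw": 0},
    {"tx": 0,"ty": 0,"tz": 0,"wx": 0,"wy": 0,"wz": 0,"claw": 0},
    {"tx": 0,"ty": 0,"tz": 0,"wx": 0,"wy": 0,"wz": 0,"claw": 0},
    {"tx": 0,"ty": 0,"tz": 0,"wx": 0,"wy": 0,"wz": 0,"claw": 0},
    {"tx": 0,"ty": 0,"tz": 0,"wx": 0,"wy": 0,"wz": 0,"claw": 0}
  ]
}}

```text
t: 4.87
ee_pos: [0.4435, 0.1389, 0.0119]
tcp_rot: [[0.634, 0.773, 0.001], [0.773, -0.634, -0.0], [0.001, 0.001, -1.0]]
wrist_force: [-0.2, -1.2, 6.2]
opening: 0.0392
grasp_force: 61.4
```

>>> {"fn": "move_arm", "kwargs": {
  "increments": [
    {"tx": 0,"ty": 0,"tz": -0.4,"wx": 0,"wy": 0,"wz": 0,"claw": 0},
    {"tx": 0,"ty": 0,"tz": -0.9,"wx": 0,"wy": 0,"wz": 0,"claw": 0},
    {"tx": 0,"ty": 0,"tz": -0.9,"wx": 0,"wy": 0,"wz": 0,"claw": 0},
    {"tx": 0,"ty": 0,"tz": -0.9,"wx": 0,"wy": 0,"wz": 0,"claw": 0},
    {"tx": 0,"ty": 0,"tz": -0.8,"wx": 0,"wy": 0,"wz": 0,"claw": 0}
  ]
}}

```text
t: 5.28
ee_pos: [0.442, 0.139, 0.1687]
tcp_rot: [[0.634, 0.773, -0.001], [0.773, -0.634, 0.0], [-0.0, -0.001, -1.0]]
wrist_force: [0.2, 0.7, -2.6]
opening: 0.0393
grasp_force: 61.3
```

>>> {"fn": "move_arm", "kwargs": {
  "increments": [
    {"tx": 0,"ty": 0,"tz": -0.2,"wx": 0,"wy": 0,"wz": 0,"claw": 0},
    {"tx": 0,"ty": 0,"tz": 0,"wx": 0,"wy": 0,"wz": 0,"claw": 0},
    {"tx": 0,"ty": 0,"tz": 0,"wx": 0,"wy": 0,"wz": 0,"claw": 0},
    {"tx": 0,"ty": 0,"tz": 0,"wx": 0,"wy": 0,"wz": 0,"claw": 0}
  ]
}}

```text
t: 5.62
ee_pos: [0.4409, 0.1389, 0.1727]
tcp_rot: [[0.634, 0.773, -0.005], [0.773, -0.634, -0.0], [-0.003, -0.003, -1.0]]
wrist_force: [-0.1, -0.0, -3.7]
opening: 0.0392
grasp_force: 61.6
```

```bash
python3 -c "
from h import *
b,c=grab('wrist','w5');s=get_state();print(s['ee_pos'],s['joint_pos'],s['opening'],s['wrist_force'])
R=np.array(s['tcp_rot']);yaw=np.degrees(np.arctan2(R[1,0],R[0,0]));print('yaw',yaw)
T=proj(c,np.array(s['ee_pos'])-R[:,2]*.032);print('expected hub top px',T)
print(R.T@(np.array([.5048,-.1755,.165])-s['ee_pos'])/.04,'wz',(yaw-25.8)/6)
cv2.imwrite('pics/c6.png',cv2.resize(b[240:400,220:430],None,fx=3.5,fy=3.5,interpolation=cv2.INTER_CUBIC)[:,:,::-1])"
```

```text
[0.44086967 0.13884176 0.17261709] [ 4.73460915e-02 -8.06820805e-03  1.93622678e+00  6.85242217e-05
  1.21846646e+00  7.34186096e-01] 0.03955747355144382 [-0.20514983 -0.59900511 -3.55231514]
yaw 50.645962252548784
expected hub top px (np.float64(328.02470151844994), np.float64(338.4619640306365))
[-5.06242695  6.21976469  0.18375292] wz 4.14099370875813
```

View pics/c6.png

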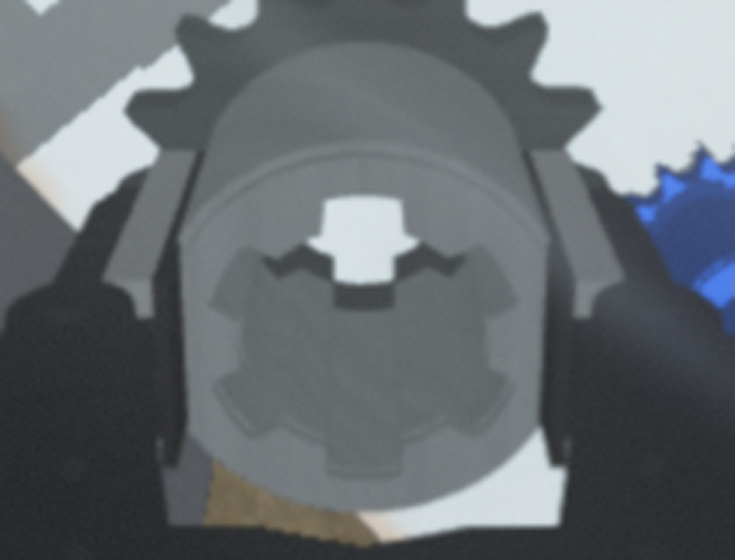

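The sprocket is held squarely, with its bore centre at about (324,336) in w5, midway between the pads. Groove 1 and the flats line up with the tool. Carrying it over the shaft.

>>> {"fn": "move_arm", "kwargs": {
  "increments": [
    {"tx": -0.4,"ty": 0.5,"tz": 0,"wx": 0,"wy": 0,"wz": 0,"claw": 0},
    {"tx": -0.6,"ty": 0.74,"tz": 0,"wx": 0,"wy": 0,"wz": 0,"claw": 0},
    {"tx": -0.6,"ty": 0.74,"tz": 0,"wx": 0,"wy": 0,"wz": 0,"claw": 0},
    {"tx": -0.6,"ty": 0.74,"tz": 0,"wx": 0,"wy": 0,"wz": 0,"claw": 0},
    {"tx": -0.6,"ty": 0.74,"tz": 0,"wx": 0,"wy": 0,"wz": 0,"claw": 0}
  ]
}}

```text
t: 6.08
ee_pos: [0.4776, -0.0366, 0.1731]
tcp_rot: [[0.634, 0.774, -0.004], [0.774, -0.634, 0.001], [-0.001, -0.004, -1.0]]
wrist_force: [0.9, 0.5, -2.7]
opening: 0.0389
grasp_force: 61.7
```

>>> {"fn": "move_arm", "kwargs": {
  "increments": [
    {"tx": -0.6,"ty": 0.74,"tz": 0,"wx": 0,"wy": 0,"wz": 0,"claw": 0},
    {"tx": -0.6,"ty": 0.74,"tz": 0,"wx": 0,"wy": 0,"wz": 0,"claw": 0},
    {"tx": -0.6,"ty": 0.74,"tz": 0,"wx": 0,"wy": 0,"wz": 0,"claw": 0},
    {"tx": -0.46,"ty": 0.54,"tz": 0,"wx": 0,"wy": 0,"wz": 0,"claw": 0},
    {"tx": 0,"ty": 0,"tz": 0,"wx": 0,"wy": 0,"wz": 0.7,"claw": 0}
  ]
}}

```text
t: 6.5
ee_pos: [0.5066, -0.1805, 0.1732]
tcp_rot: [[0.692, 0.722, -0.002], [0.722, -0.692, -0.001], [-0.002, -0.001, -1.0]]
wrist_force: [-0.5, -0.2, -2.9]
opening: 0.0392
grasp_force: 61.9
```

>>> {"fn": "move_arm", "kwargs": {
  "increments": [
    {"tx": 0,"ty": 0,"tz": 0,"wx": 0,"wy": 0,"wz": 0.9,"claw": 0},
    {"tx": 0,"ty": 0,"tz": 0,"wx": 0,"wy": 0,"wz": 0.9,"claw": 0},
    {"tx": 0,"ty": 0,"tz": 0,"wx": 0,"wy": 0,"wz": 0.9,"claw": 0},
    {"tx": 0,"ty": 0,"tz": 0,"wx": 0,"wy": 0,"wz": 0.74,"claw": 0},
    {"tx": 0,"ty": 0,"tz": 0,"wx": 0,"wy": 0,"wz": 0,"claw": 0}
  ]
}}

```text
t: 6.92
ee_pos: [0.5056, -0.1747, 0.1728]
tcp_rot: [[0.902, 0.433, -0.004], [0.433, -0.902, 0.002], [-0.002, -0.004, -1.0]]
wrist_force: [0.2, -0.1, -3.7]
opening: 0.039
grasp_force: 61.9
```

>>> {"fn": "move_arm", "kwargs": {
  "increments": [
    {"tx": 0,"ty": 0,"tz": 0,"wx": 0,"wy": 0,"wz": 0,"claw": 0},
    {"tx": 0,"ty": 0,"tz": 0,"wx": 0,"wy": 0,"wz": 0,"claw": 0},
    {"tx": 0,"ty": 0,"tz": 0,"wx": 0,"wy": 0,"wz": 0,"claw": 0}
  ]
}}

```text
t: 7.17
ee_pos: [0.5065, -0.1751, 0.1746]
tcp_rot: [[0.9, 0.437, -0.001], [0.437, -0.9, 0.001], [-0.001, -0.001, -1.0]]
wrist_force: [0.1, 0.6, -2.5]
opening: 0.0392
grasp_force: 61.9
```

```bash
cat > st.py <<'E'
from h import *
s=get_state();R=np.array(s['tcp_rot']);yaw=np.degrees(np.arctan2(R[1,0],R[0,0]))
print(s['t'],s['ee_pos'],'F',np.round(s['wrist_force'],1),'M',np.round(s['wrist_torque'],2),'z',R[:,2].round(4),'op',s['opening'])
print('units',(R.T@(np.array([.5041,-.1750,.074])-s['ee_pos'])/.04).round(3),'wz',(yaw-25.8)/6)
E
python3 st.py
```

```text
7.1667 [ 0.50651177 -0.17510871  0.17458298] F [ 0.1  0.6 -2.5] M [-0.02  0.02 -0.06] z [-1.e-03  7.e-04 -1.e+00] op 0.0392465386929081
units [-0.051 -0.026  2.515] wz 0.0173560827179724
```

>>> {"fn": "move_arm", "kwargs": {
  "increments": [
    {"tx": -0.05,"ty": -0.02,"tz": 0.4,"wx": 0,"wy": 0,"wz": 0,"claw": 0},
    {"tx": 0,"ty": 0,"tz": 0.3,"wx": 0,"wy": 0,"wz": 0,"claw": 0},
    {"tx": 0,"ty": 0,"tz": 0,"wx": 0,"wy": 0,"wz": 0,"claw": 0},
    {"tx": 0,"ty": 0,"tz": 0,"wx": 0,"wy": 0,"wz": 0,"claw": 0},
    {"tx": 0,"ty": 0,"tz": 0,"wx": 0,"wy": 0,"wz": 0,"claw": 0}
  ]
}}

```text
t: 7.58
ee_pos: [0.5048, -0.1755, 0.1475]
tcp_rot: [[0.9, 0.436, 0.0], [0.436, -0.9, 0.0], [0.0, -0.0, -1.0]]
wrist_force: [0.0, 0.2, -3.6]
opening: 0.0392
grasp_force: 61.7
```

```bash
python3 st.py; python3 -c "
from h import *
b,c=grab('wrist','w6');t,ct=grab('top','top6');s_,cs=grab('scene','sc6')
o=np.zeros((600,800,3),np.uint8)
o[:320,:420]=cv2.resize(b[240:400,220:430],None,fx=2,fy=2,interpolation=cv2.INTER_CUBIC)
o[:320,440:800]=cv2.resize(t[210:290,355:445],None,fx=4,fy=4,interpolation=cv2.INTER_CUBIC)
o[330:600,:400]=cv2.resize(s_[180:270,300:433],(400,270),interpolation=cv2.INTER_CUBIC)
cv2.imwrite('pics/c7.png',o[:,:,::-1])";python3 st.py
```

```text
7.5833 [ 0.50482412 -0.17552338  0.14748349] F [ 0.   0.2 -3.6] M [0.02 0.02 0.04] z [ 0.e+00  1.e-04 -1.e+00] op 0.03917703636275958
units [-0.011 -0.02   1.837] wz 0.004287419238580152
7.7333 [ 0.50514588 -0.17573839  0.14803376] F [-0.7  0.1 -3.4] M [-0.02  0.01  0.03] z [ 1.1e-03 -7.0e-04 -1.0e+00] op 0.039467499372206845
units [-0.017 -0.03   1.851] wz 0.0034006847145372867
```

View pics/c7.png

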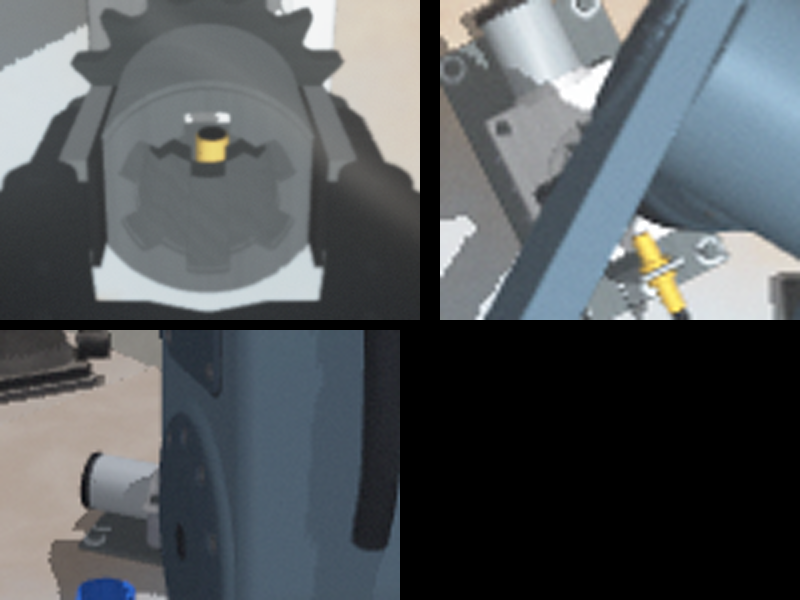

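Through the bore the brass pickup shows on the groove's centre line (crop 211 against 207), so the lug side faces it. Lowering with force checks.

>>> {"fn": "move_arm", "kwargs": {
  "increments": [
    {"tx": -0.01,"ty": -0.02,"tz": 0.2,"wx": 0,"wy": 0,"wz": 0,"claw": 0},
    {"tx": 0,"ty": 0,"tz": 0.2,"wx": 0,"wy": 0,"wz": 0,"claw": 0},
    {"tx": 0,"ty": 0,"tz": 0.15,"wx": 0,"wy": 0,"wz": 0,"claw": 0},
    {"tx": 0,"ty": 0,"tz": 0.1,"wx": 0,"wy": 0,"wz": 0,"claw": 0},
    {"tx": 0,"ty": 0,"tz": 0,"wx": 0,"wy": 0,"wz": 0,"claw": 0}
  ]
}}

```text
t: 8.15
ee_pos: [0.5033, -0.1747, 0.1199]
tcp_rot: [[0.9, 0.435, -0.002], [0.435, -0.9, 0.001], [-0.001, -0.001, -1.0]]
wrist_force: [0.1, -0.2, -3.2]
opening: 0.0394
grasp_force: 61.9
```

```bash
python3 st.py
```

```text
8.15 [ 0.50334992 -0.17467474  0.11992366] F [ 0.1 -0.2 -3.2] M [-0.05  0.02 -0.03] z [-1.6e-03  8.0e-04 -1.0e+00] op 0.03941619744508071
units [0.015 0.017 1.148] wz 0.00122050009234916
```

The underside is over the tip with no contact. Continuing into the splines.

>>> {"fn": "move_arm", "kwargs": {
  "increments": [
    {"tx": 0.01,"ty": 0.01,"tz": 0.07,"wx": 0,"wy": 0,"wz": 0,"claw": 0},
    {"tx": 0,"ty": 0,"tz": 0.07,"wx": 0,"wy": 0,"wz": 0,"claw": 0},
    {"tx": 0,"ty": 0,"tz": 0.07,"wx": 0,"wy": 0,"wz": 0,"claw": 0},
    {"tx": 0,"ty": 0,"tz": 0,"wx": 0,"wy": 0,"wz": 0,"claw": 0},
    {"tx": 0,"ty": 0,"tz": 0,"wx": 0,"wy": 0,"wz": 0,"claw": 0}
  ]
}}

```text
t: 8.57
ee_pos: [0.5048, -0.1755, 0.1129]
tcp_rot: [[0.9, 0.435, 0.001], [0.435, -0.9, -0.001], [0.0, 0.001, -1.0]]
wrist_force: [2.6, -3.2, -5.2]
opening: 0.0393
grasp_force: 61.7
```

```bash
python3 st.py
```

```text
8.5667 [ 0.50478978 -0.17550468  0.1129354 ] F [ 2.6 -3.2 -5.2] M [-0.46 -0.3   0.03] z [ 7.e-04 -7.e-04 -1.e+00] op 0.03930909941628149
units [-0.01  -0.02   0.973] wz 0.0009519636530897676
```

>>> {"fn": "move_arm", "kwargs": {
  "increments": [
    {"tx": 0,"ty": 0.01,"tz": 0.07,"wx": 0,"wy": 0,"wz": 0,"claw": 0},
    {"tx": 0,"ty": 0.01,"tz": 0.07,"wx": 0,"wy": 0,"wz": 0,"claw": 0},
    {"tx": 0,"ty": 0,"tz": 0.07,"wx": 0,"wy": 0,"wz": 0,"claw": 0},
    {"tx": 0,"ty": 0,"tz": 0,"wx": 0,"wy": 0,"wz": 0,"claw": 0},
    {"tx": 0,"ty": 0,"tz": 0,"wx": 0,"wy": 0,"wz": 0,"claw": 0}
  ]
}}

```text
t: 8.98
ee_pos: [0.5048, -0.1761, 0.104]
tcp_rot: [[0.9, 0.435, -0.0], [0.435, -0.9, -0.0], [-0.0, 0.0, -1.0]]
wrist_force: [1.8, -3.5, -6.9]
opening: 0.0389
grasp_force: 61.5
```

```bash
python3 st.py
```

```text
8.9833 [ 0.50477042 -0.17608173  0.10404322] F [ 1.8 -3.5 -6.9] M [-0.68 -0.35  0.01] z [-1.e-04 -3.e-04 -1.e+00] op 0.03893248801792018
units [-0.003 -0.032  0.751] wz 0.00022095890608753166
```

The splines have meshed: the underside is near 0.092, well below the spline ends, with only light forces. Sliding down.

>>> {"fn": "move_arm", "kwargs": {
  "increments": [
    {"tx": 0,"ty": 0.02,"tz": 0.1,"wx": 0,"wy": 0,"wz": 0,"claw": 0},
    {"tx": 0,"ty": 0.01,"tz": 0.1,"wx": 0,"wy": 0,"wz": 0,"claw": 0},
    {"tx": 0,"ty": 0,"tz": 0.1,"wx": 0,"wy": 0,"wz": 0,"claw": 0},
    {"tx": 0,"ty": 0,"tz": 0.1,"wx": 0,"wy": 0,"wz": 0,"claw": 0},
    {"tx": 0,"ty": 0,"tz": 0,"wx": 0,"wy": 0,"wz": 0,"claw": 0}
  ]
}}

```text
t: 9.4
ee_pos: [0.5047, -0.1763, 0.0872]
tcp_rot: [[0.9, 0.435, -0.002], [0.435, -0.9, 0.001], [-0.001, -0.002, -1.0]]
wrist_force: [-0.7, -0.9, -2.3]
opening: 0.0391
grasp_force: 61.7
```

```bash
python3 st.py
```

```text
9.4 [ 0.50471891 -0.17633297  0.08724279] F [-0.7 -0.9 -2.3] M [ 0.01  0.05 -0.  ] z [-0.0015  0.0012 -1.    ] op 0.039147147031949624
units [ 0.001 -0.036  0.331] wz 0.002376956581342663
```

>>> {"fn": "move_arm", "kwargs": {
  "increments": [
    {"tx": 0,"ty": 0,"tz": 0.07,"wx": 0,"wy": 0,"wz": 0,"claw": 0},
    {"tx": 0,"ty": 0,"tz": 0.07,"wx": 0,"wy": 0,"wz": 0,"claw": 0},
    {"tx": 0,"ty": 0,"tz": 0.07,"wx": 0,"wy": 0,"wz": 0,"claw": 0},
    {"tx": 0,"ty": 0,"tz": 0,"wx": 0,"wy": 0,"wz": 0,"claw": 0},
    {"tx": 0,"ty": 0,"tz": 0,"wx": 0,"wy": 0,"wz": 0,"claw": 0}
  ]
}}

```text
t: 9.82
ee_pos: [0.5056, -0.1769, 0.0807]
tcp_rot: [[0.9, 0.436, 0.0], [0.436, -0.9, -0.0], [0.0, 0.0, -1.0]]
wrist_force: [-2.9, 2.9, 6.1]
opening: 0.0388
grasp_force: 62.9
```

```bash
python3 st.py
```

```text
9.8167 [ 0.50555024 -0.17690513  0.08074169] F [-2.9  2.9  6.1] M [0.33 0.46 0.02] z [ 2.e-04 -0.e+00 -1.e+00] op 0.03875633324840892
units [-0.012 -0.059  0.169] wz 0.0029966983698456553
```

The spring is taking load, about 10 N net of the weight. Pressing on.

>>> {"fn": "move_arm", "kwargs": {
  "increments": [
    {"tx": 0,"ty": -0.015,"tz": 0.07,"wx": 0,"wy": 0,"wz": 0,"claw": 0},
    {"tx": 0,"ty": 0,"tz": 0.07,"wx": 0,"wy": 0,"wz": 0,"claw": 0},
    {"tx": 0,"ty": 0,"tz": 0.06,"wx": 0,"wy": 0,"wz": 0,"claw": 0},
    {"tx": 0,"ty": 0,"tz": 0,"wx": 0,"wy": 0,"wz": 0,"claw": 0},
    {"tx": 0,"ty": 0,"tz": 0,"wx": 0,"wy": 0,"wz": 0,"claw": 0}
  ]
}}

```text
t: 10.23
ee_pos: [0.5057, -0.1769, 0.0739]
tcp_rot: [[0.9, 0.436, 0.001], [0.436, -0.9, -0.001], [0.0, 0.001, -1.0]]
wrist_force: [-4.0, 1.5, 11.8]
opening: 0.0395
grasp_force: 63.6
```

```bash
python3 st.py
```

```text
10.2333 [ 0.50566424 -0.17689081  0.07385502] F [-4.   1.5 11.8] M [ 0.38  0.94 -0.02] z [ 9.e-04 -1.e-03 -1.e+00] op 0.039525894512047605
units [-0.015 -0.06  -0.004] wz 0.003436384598037042
```

>>> {"fn": "move_arm", "kwargs": {
  "increments": [
    {"tx": -0.01,"ty": -0.01,"tz": 0.05,"wx": 0,"wy": 0,"wz": 0,"claw": 0},
    {"tx": 0,"ty": 0,"tz": 0,"wx": 0,"wy": 0,"wz": 0,"claw": 0},
    {"tx": 0,"ty": 0,"tz": 0,"wx": 0,"wy": 0,"wz": 0,"claw": 0}
  ]
}}

```text
t: 10.48
ee_pos: [0.5058, -0.1769, 0.0738]
tcp_rot: [[0.9, 0.436, 0.002], [0.436, -0.9, -0.002], [0.001, 0.002, -1.0]]
wrist_force: [-9.0, 3.9, 27.5]
opening: 0.0391
grasp_force: 65.6
```

```bash
python3 st.py
```

```text
10.4833 [ 0.50579453 -0.17692308  0.07377912] F [-9.   3.9 27.5] M [ 0.97  1.71 -0.05] z [ 0.002  -0.0016 -1.    ] op 0.03910217793297792
units [-0.017 -0.062 -0.006] wz 0.004963526158923297
```

>>> {"fn": "move_arm", "kwargs": {
  "increments": [
    {"tx": 0,"ty": 0,"tz": 0.03,"wx": 0,"wy": 0,"wz": 0,"claw": 0},
    {"tx": 0,"ty": 0,"tz": 0,"wx": 0,"wy": 0,"wz": 0,"claw": 0},
    {"tx": 0,"ty": 0,"tz": 0,"wx": 0,"wy": 0,"wz": 0,"claw": 0}
  ]
}}

```text
t: 10.73
ee_pos: [0.5059, -0.177, 0.0737]
tcp_rot: [[0.9, 0.436, 0.002], [0.436, -0.9, -0.002], [0.001, 0.002, -1.0]]
wrist_force: [-13.2, 5.9, 37.6]
opening: 0.0392
grasp_force: 66.8
```

The stop is reached: z stays at 0.0737 (underside about 0.062) while the force climbs. I'll ease the side load a little and check it holds.

>>> {"fn": "move_arm", "kwargs": {
  "increments": [
    {"tx": -0.02,"ty": -0.03,"tz": -0.01,"wx": 0,"wy": 0,"wz": 0,"claw": 0},
    {"tx": 0,"ty": 0,"tz": 0,"wx": 0,"wy": 0,"wz": 0,"claw": 0},
    {"tx": 0,"ty": 0,"tz": 0,"wx": 0,"wy": 0,"wz": 0,"claw": 0},
    {"tx": 0,"ty": 0,"tz": 0,"wx": 0,"wy": 0,"wz": 0,"claw": 0}
  ]
}}

```text
t: 11.07
ee_pos: [0.5057, -0.1769, 0.0738]
tcp_rot: [[0.9, 0.436, 0.005], [0.436, -0.9, -0.003], [0.003, 0.005, -1.0]]
wrist_force: [-7.7, 3.4, 27.9]
opening: 0.0391
grasp_force: 65.7
```

```bash
python3 st.py; python3 -c "
from h import *
b,c=grab('wrist','w8')
cv2.imwrite('pics/c8.png',cv2.resize(b[200:440,180:470],None,fx=2.5,fy=2.5)[:,:,::-1])";python3 st.py
```

```text
11.0667 [ 0.50569784 -0.17686194  0.07376553] F [-7.7  3.4 27.9] M [0.98 1.44 0.04] z [ 0.0046 -0.003  -1.    ] op 0.039149290025970146
units [-0.016 -0.059 -0.006] wz 0.004327684383218511
11.1167 [ 0.50570332 -0.17688213  0.07376989] F [-8.3  3.5 27.9] M [0.98 1.44 0.03] z [ 0.0046 -0.003  -1.    ] op 0.03903661136360776
units [-0.016 -0.06  -0.006] wz 0.003940578131082617
```

View pics/c8.png

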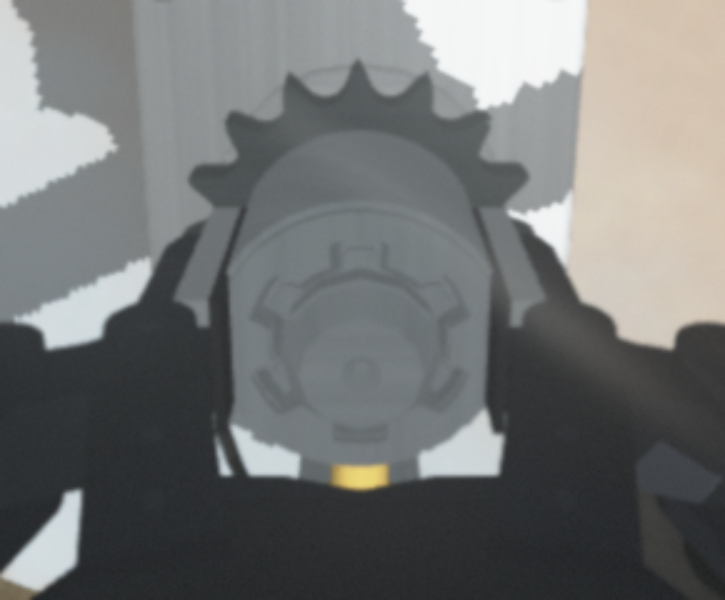

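The picture shows the splines meshed in all six grooves and the shaft end standing out of the hub at crop (362,372). The brass pickup is right behind the lug side at (360,475). A steady 28 N press is held, so I'm handing in.

```bash
python3 -c "
from cell import *
print(finish_job())"
```

```text
the job is handed in; nothing more can be done
None
```

The sprocket is on the splined shaft with its lug facing the pickup, pressed home against the stop (underside about 62 mm) and still gripped with about 28 N of press; the job was handed in at about 11 s, and no verdict came back.

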